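Seat the cassette in the push-latch reader

TASK

The cassette in the small reader has not been pushed all the way in. With the fingertips only, press the reader's blue cover so that its push latch lets go and it springs open, push the orange cassette down until it is fully home, then press the cover shut so that it latches and stays closed. Do not pull the cassette up, and leave the two bottles and the forceps where they are.

Things in the scene. Friction and masses are not known exactly. Their poses are not given: they have to be found in the camera images.
- reader: White and grey reader fixed to the worktop, 150 x 150 x 50 mm. Origin: centre of its underside; x points from its front (display, facing the robot) to its back, y to its left, z up. Its flat top is 50 mm up, with an open recess 66 x 94 mm (edges at x -41 and +25, y -47 and +47 mm) under the blue cover.
- cover_hinge (a point): Middle of the cover's hinge line (along the reader's y), fixed at x 25, y 0, z 50 mm in the reader's frame. The blue domed cover reaches 64 mm from it to the free front edge, is 90 mm wide, its top 16 mm above it, open below, with 3 mm skirts (dipping 4 mm into the recess when shut) and a 4 mm top.
- cover (a joint): Angle of the blue cover, rad: 0 latched shut, grows as it opens, open stop 1.2 (nearly upright, free edge leaning to the robot), pressed stop about -0.05. A damped spring always pushes it open. Latched: press past -0.04 (2 mm at the dot) and let go, it rises to 1.2 in 2 s. Open: press down past -0.04 and let go, it latches at 0. Nothing changes until let go; each full press switches it.
- cover_press (a point): White dot 18 mm across on the outer top face of the cover, 50 mm from the hinge line and 16 mm outward, mid-width: the place to press, to the stop (3 to 5 N; 20 N does no harm). Folding the open cover down slowly takes 2 to 6 N. Its z axis points out of the top face. Moves with the cover: when shut 66 mm above the worktop.
- cassette (a joint): How far the cassette is pushed down, in m: starts between 0 and 0.003 (standing proud), fully home at 0.008 (hard stop). It slides straight down with about 4 N of friction and stays where it is left; negative if pulled up.
- cassette_top (a point): Centre of the top of the orange cassette (14 mm along the reader's x, 30 mm along y, white strip on top), in a black slot 48 mm in front of the hinge line, up to 20 mm either side of the middle; 61 mm above the worktop at joint 0, 53 mm when home. Hidden until the cover is open; the open cover then keeps at least 20 mm behind it and is at most 117 mm above the worktop.
- bottle_0: Brown reagent bottle with white cap, 45 mm across, 91 mm high, loose, behind the reader. Origin: centre of its underside. Leave alone.
- bottle_1: White reagent bottle with blue cap, 45 mm across, 91 mm high, loose, beside the reader on its right. Origin: centre of its underside. Leave alone.
- forceps: Steel forceps 130 x 15 x 8 mm, loose, lying on the worktop in front of the reader. Origin: centre of their underside. Leave alone.

How it is judged:
By the outcome, as a careful person would: the job done as asked, in the order asked, and still so for the second after the job is handed in, with the robot touching nothing.
It also fails if it takes over 48 s, if anything falls off the work surface, if the arm or the gripper's body presses on something with over 40 N, if the wrist force passes 120 N, or if a joint passes its speed limit or range.

ROBOT

A 6-joint arm with a two-finger parallel gripper is mounted at the origin on a cart in front of the work surface, level with it; the furniture and walls round the work are solid. World frame = base frame: x ahead of the robot, y to its left, z up, the work surface at z = 0. Lengths are in m, angles in rad, forces in N, time in s.
With the tool pointing down it reaches from about 0.325 to 0.9 m from the base axis. Payload 6.1 kg.
Tool frame: the origin (TCP) lies at the very end of the fingers, on their centre line; the grasp point (between the pads) lies 19 mm behind it; z points along the fingers, y is the line along which they close (so a half turn about z gives the same grasp; the last joint's range is limited). The gripper opens to 85 mm and grips with 20 to 120 N. Pads are 22 mm wide; open, the fingers measure 114 mm over their backs; the gripper's body (76 mm by 85 mm) begins 54 mm behind the grasp point. The pads swing forward as they close: fully open they stand 13 mm farther back than shut.
Start: joints at [1.182, 0.22, 1.526, -0, 1.395, -0.126], TCP at [0.162, 0.604, 0.231] pointing down, gripper open.
Joint ranges: [-2.98, 2.98], [-0.91, 2.08], [0.09, 2.57], [-1.24, 4.39], [0.2, 2.65], [-2.68, 2.68]. Speed limits (rad/s): [2.57, 2.57, 3.01, 3.14, 3.14, 3.14].

INTERFACE

Orientations are given as a rotation vector (axis times angle).
In Python, from rig import status, optics, arm gives the robot as it stands.
- The arm moves only by the tool send_rows, never from a script. Its argument "steps" is a list of rows, each an object of numbers: "ax", "ay", "az": the turn, a rotation vector about the world's x, y, z in degrees; "dx", "dy", "dz": the shift along the world's x, y, z in m; "claw": the gripper command: -1 is fully open, 1 is shut, values between are in proportion. In form: [{"ax": .., "ay": .., "az": .., "dx": .., "dy": .., "dz": .., "claw": ..}, ...]. A call has 1 to 20 rows; each row is the pose to reach, as a shift and turn from the pose commanded when the call began; what a row does not reach only later rows make up. A row lasts 1/12 s, in which the tool goes at most 41.7 mm and 7.16 degrees, less where a joint would pass 70% of its speed; a pose out of reach is approached as far as the arm can. A call with a gripper value outside its range is refused whole. The fingers move at their own pace and stop on an object; "newtons" is the grip in N (left out, the last holds). Time passes only in rows, so rows that repeat a pose let the fingers close. It gives the time, the measured TCP pose, the force, the opening and the grip force at its end, in the units of the state.
- status.sense(): the state, without advancing time (a new reading comes with each control period).
- optics.capture(name): name is "side" or "top" or "wrist"; returns a dict with "frame" (480x640x3 uint8, red, green, blue), "depth" (480x640 float32, m along the optical axis (not along the pixel's ray), 0 where there is no reading), "mtx" (3x3 intrinsics, pixels), "rvec" (rotation vector, rad) and "tvec" (3), from world to camera coordinates, as OpenCV has them; the wrist camera has in their place "T_tool_cam" (4x4, takes a point from camera to tool coordinates, whose origin is the TCP and whose axes are the flange's). Camera axes: x right, y down, z forward; pixel columns grow to the right and rows downward; lengths in m; the calibration is good to about 2 mm. A picture is of the moment at which its call begins: read the wrist's pose just before it.
- arm.finish_job(): hands the job in; it is judged then, once.
The state is a dict: "clock": time; "joint_positions": joint angles; "dq": joint speeds; "joint_torque": joint torques, N m; "eef_pos": TCP position; "eef_rot": TCP orientation; "contact_force": force on the tool from outside, world axes, zero at the start; "ft_torque": the same for the moment, N m; "finger_gap": finger opening in m; "finger_force": force on a finger pad.
Only numpy, scipy, OpenCV 4.12 (cv2) and the standard library are available. Lean on these libraries where they do the work, as an engineer would, in place of code of your own. Each camera call takes 0.05 s, during which the arm holds its last target. There are 200 camera calls.

## Working session

There is one attempt and no reset: what is moved stays moved. The work goes in short steps, Python scripts to look and compute and a tool call to move; the robot and the scene stay as the last step left them, time stands still between calls to the robot, and variables do not carry over. Pictures are saved under pics/ and viewed, at most 10 in all, crops included, and the job is handed in when it is done.

Besides the shell and the picture viewer there is one more tool, called after "Call:" as name([rows], argument=value, ...), one row to a line, values as JSON. send_rows: Moves the arm, as the interface text tells. Its arguments: {"type":"object","properties":{"steps":{"type":"array","items":{"type":"object","properties":{"ax":{"type":"number"},"ay":{"type":"number"},"az":{"type":"number"},"dx":{"type":"number"},"dy":{"type":"number"},"dz":{"type":"number"},"claw":{"type":"number"}}}},"newtons":{"type":"number"}},"required":["steps"]}

```bash
mkdir -p pics; cat > h.py <<'E'
import numpy as np, cv2
from rig import status, optics, arm
R=lambda v: cv2.Rodrigues(np.array(v,float))[0]
def cap(name):
    s=status.sense(); c=optics.capture(name)
    if 'rvec' in c:
        Rc=R(c['rvec']); c['Rw']=Rc.T; c['o']=-Rc.T@np.array(c['tvec']).ravel()
    else:
        T=np.array(c['T_tool_cam']); Rt=R(s['eef_rot'])
        c['Rw']=Rt@T[:3,:3]; c['o']=Rt@T[:3,3]+np.array(s['eef_pos'])
    return c
def onplane(c,uv,z):
    d=c['Rw']@(np.linalg.inv(c['mtx'])@np.array([uv[0],uv[1],1.]))
    return c['o']+d*(z-c['o'][2])/d[2]
def save(c,n): cv2.imwrite('pics/'+n+'.png',cv2.cvtColor(c['frame'],cv2.COLOR_RGB2BGR))
def cloud(c):
    v,u=np.mgrid[:480,:640]; d=c['depth']
    p=np.stack([(u-c['mtx'][0,2])/c['mtx'][0,0]*d,(v-c['mtx'][1,2])/c['mtx'][1,1]*d,d],-1)
    return p@c['Rw'].T+c['o']
E
python3 - <<'E'
from h import *
print(status.sense())
a=cap('top');b=cap('side')
im=np.hstack([a['frame'],b['frame']]);im=cv2.resize(im,(800,300))
save(a,'top0');save(b,'side0')
print(a['o'],b['o'],a['mtx'])
E
```

```text
{'clock': 0.0, 'joint_positions': array([ 1.18192465e+00,  2.21237436e-01,  1.52762863e+00,  2.46912190e-05,
        1.39470033e+00, -1.26112821e-01]), 'dq': array([ 6.78078150e-04, -5.92276034e-04,  9.05375479e-04, -5.08838980e-05,
       -1.17406716e-03,  3.30927390e-04]), 'joint_torque': array([ 8.54815244e-04, -4.96906221e+01, -3.89392698e+01, -4.46358035e-05,
        1.11368374e-02,  7.14459404e-06]), 'eef_pos': array([0.16211036, 0.60297553, 0.23018297]), 'eef_rot': array([-4.11491981e-01, -3.11399492e+00,  2.98790321e-03]), 'contact_force': array([0.21918572, 0.33884863, 0.34553721]), 'ft_torque': array([ 0.0087865 , -0.02891709, -0.00375047]), 'finger_force': 0.0, 'finger_gap': 0.08535659209811655}
[0.36526959 0.28034498 0.92665452] [ 0.35692369 -0.36893408  0.5732667 ] [[454.25224635   0.         322.56744367]
 [  0.         454.25224635 232.49098835]
 [  0.           0.           1.        ]]
```

View pics/top0.png

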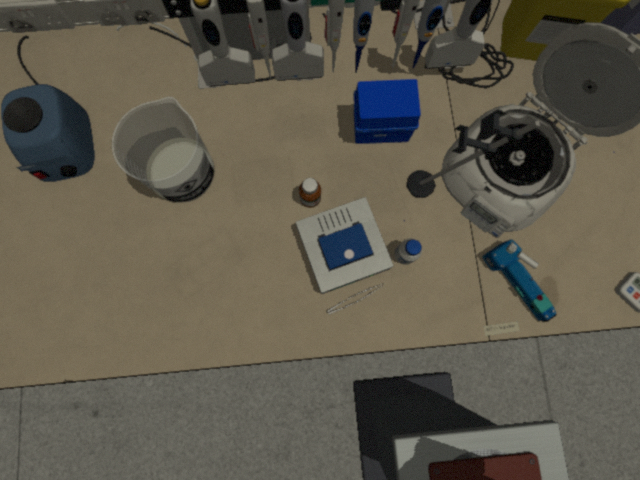

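View pics/side0.png

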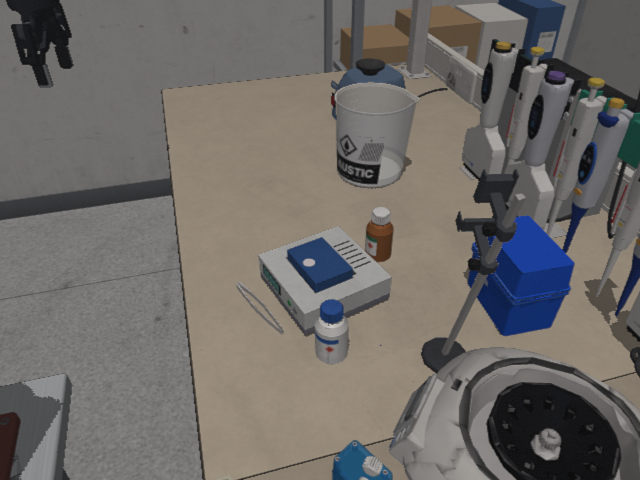

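The top view shows the reader near (345,245) with the blue cover and its white dot at (348,254). The side view shows the dot at (308,262). The bottles and forceps stand around the reader.

```bash
cat > m.py <<'E'
from h import *
def near(c,uv,r=18):
    hsv=cv2.cvtColor(c['frame'],cv2.COLOR_RGB2HSV)
    roi=np.zeros((480,640),np.uint8);cv2.circle(roi,uv,70,255,-1)
    blue=cv2.inRange(hsv,(105,120,30),(125,255,255))&roi
    n,l,st,ce=cv2.connectedComponentsWithStats(blue)
    k=l[uv[1]-14:uv[1]+14,uv[0]-14:uv[0]+14]; k=np.bincount(k[k>0]).argmax()
    bl=(l==k).astype(np.uint8)
    cnt=max(cv2.findContours(bl,0,2)[0],key=cv2.contourArea)
    fill=cv2.drawContours(np.zeros_like(bl),[cnt],-1,1,-1)
    hole=(fill==1)&(hsv[...,1]<110)&(hsv[...,2]>120)
    n,l,st,ce=cv2.connectedComponentsWithStats(hole.astype(np.uint8),connectivity=4)
    k=1+st[1:,4].argmax()
    return ce[k],st[k],cnt
a=cap('top');b=cap('side')
da,sa,ca=near(a,(348,254)); db,sb,cb=near(b,(308,262))
print(da,sa,db,sb)
print('plane',onplane(a,da,.066),onplane(b,db,.066))
P=cloud(a)
r=cv2.minAreaRect(ca); bx=cv2.boxPoints(r); print('cover box',np.array([onplane(a,q,.062) for q in bx]).round(4))
# reader top: by height
m=((P[...,2]>.035)&(P[...,2]<.075)).astype(np.uint8)
roi=np.zeros_like(m);cv2.circle(roi,(345,245),62,1,-1); m=cv2.morphologyEx(m&roi,cv2.MORPH_OPEN,np.ones((9,9)))
c=max(cv2.findContours(m,0,2)[0],key=cv2.contourArea); bx=cv2.boxPoints(cv2.minAreaRect(c))
q=np.array([onplane(a,x,.05) for x in bx]);print('reader',bx.round(),q.round(4),q.mean(0))
# object heights
for n,uv in (('brown',(310,186)),('bluecap',(413,247)),('f1',(330,310)),('f2',(382,286))): print(n,onplane(a,uv,.091 if n[0]=='b' else .004).round(3),P[uv[1],uv[0]].round(3))
E
python3 m.py
```

```text
[348.63793103 253.67241379] [345 250   9   8  58] [308.6        262.10588235] [303 258  12   9  85]
plane [0.50157513 0.21247772 0.066     ] [0.50175099 0.21353345 0.066     ]
cover box [[0.538  0.2686 0.062 ]
 [0.5619 0.1821 0.062 ]
 [0.4982 0.1667 0.062 ]
 [0.4752 0.2521 0.062 ]]
reader [[295. 221.]
 [367. 195.]
 [393. 267.]
 [321. 294.]] [[0.5784 0.3108 0.05  ]
 [0.6191 0.1623 0.05  ]
 [0.4694 0.1279 0.05  ]
 [0.4319 0.272  0.05  ]] [0.52468675 0.21825289 0.05      ]
brown [0.636 0.274 0.091] [0.636 0.274 0.09 ]
bluecap [0.499 0.093 0.091] [0.499 0.094 0.093]
f1 [0.401 0.257 0.004] [0.401 0.257 0.007]
f2 [0.439 0.147 0.004] [ 0.44   0.146 -0.003]
```

Call:
send_rows([
  {"dx":0.01,"dy":-0.012,"dz":-0.003,"az":1,"claw":1},
  {"dx":0.03,"dy":-0.035,"dz":-0.008,"az":3,"claw":1},
  {"dx":0.34,"dy":-0.39,"dz":-0.09,"az":29.7,"claw":1},
  {"dx":0.34,"dy":-0.39,"dz":-0.09,"az":29.7,"claw":1},
  {"dx":0.34,"dy":-0.39,"dz":-0.09,"az":29.7,"claw":1},
  {"dx":0.34,"dy":-0.39,"dz":-0.09,"az":29.7,"claw":1},
  {"dx":0.34,"dy":-0.39,"dz":-0.09,"az":29.7,"claw":1},
  {"dx":0.34,"dy":-0.39,"dz":-0.09,"az":29.7,"claw":1},
  {"dx":0.34,"dy":-0.39,"dz":-0.09,"az":29.7,"claw":1},
  {"dx":0.34,"dy":-0.39,"dz":-0.09,"az":29.7,"claw":1},
  {"dx":0.34,"dy":-0.39,"dz":-0.09,"az":29.7,"claw":1},
  {"dx":0.34,"dy":-0.39,"dz":-0.09,"az":29.7,"claw":1},
  {"dx":0.34,"dy":-0.39,"dz":-0.09,"az":29.7,"claw":1},
  {"dx":0.34,"dy":-0.39,"dz":-0.09,"az":29.7,"claw":1},
  {"dx":0.34,"dy":-0.39,"dz":-0.09,"az":29.7,"claw":1},
  {"dx":0.34,"dy":-0.39,"dz":-0.09,"az":29.7,"claw":1},
  {"dx":0.34,"dy":-0.39,"dz":-0.09,"az":29.7,"claw":1},
  {"dx":0.34,"dy":-0.39,"dz":-0.09,"az":29.7,"claw":1},
  {"dx":0.34,"dy":-0.39,"dz":-0.09,"az":29.7,"claw":1},
])

```text
$.steps[0]: bad value
```

```bash
python3 - <<'E'
from h import *
s=status.sense();print(s['clock'],s['eef_pos'],s['eef_rot'],s['contact_force'],s['finger_gap'],(R(s['eef_rot'])).round(3))
c=cap('wrist');save(c,'w1')
b=cap('side');cv2.imwrite('pics/s1.png',cv2.resize(cv2.cvtColor(b['frame'],cv2.COLOR_RGB2BGR)[150:370,180:460],None,fx=2.5,fy=2.5))
E
```

```text
0.2 [0.16218889 0.60318894 0.2305923 ] [-4.11429396e-01 -3.11422582e+00  1.92547172e-03] [-0.32419362 -1.05352583 -0.29117955] 0.08543079865912614 [[-0.966  0.26  -0.   ]
 [ 0.26   0.966 -0.001]
 [ 0.    -0.001 -1.   ]]
```

View pics/w1.png

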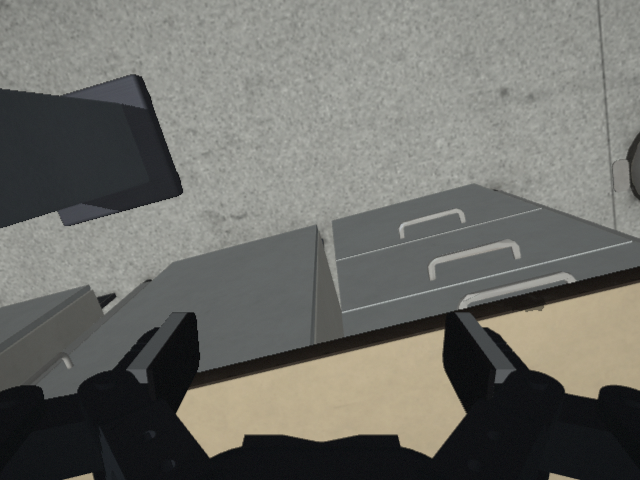

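View pics/s1.png

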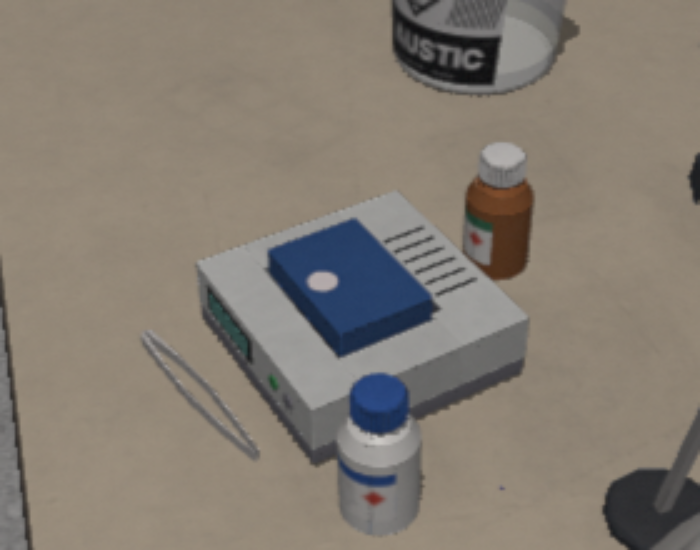

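The move was refused, so these are still views from the start pose: the wrist camera sees the bench edge, and the side crop shows the closed cover with its dot at (322,282). The rows probably need every field, so I'll fill them all in.

Call:
send_rows([
  {"ax":0,"ay":0,"az":1,"dx":0.01,"dy":-0.012,"dz":-0.003,"claw":1},
  {"ax":0,"ay":0,"az":3,"dx":0.03,"dy":-0.035,"dz":-0.008,"claw":1},
  {"ax":0,"ay":0,"az":29.7,"dx":0.34,"dy":-0.39,"dz":-0.09,"claw":1},
  {"ax":0,"ay":0,"az":29.7,"dx":0.34,"dy":-0.39,"dz":-0.09,"claw":1},
  {"ax":0,"ay":0,"az":29.7,"dx":0.34,"dy":-0.39,"dz":-0.09,"claw":1},
  {"ax":0,"ay":0,"az":29.7,"dx":0.34,"dy":-0.39,"dz":-0.09,"claw":1},
  {"ax":0,"ay":0,"az":29.7,"dx":0.34,"dy":-0.39,"dz":-0.09,"claw":1},
  {"ax":0,"ay":0,"az":29.7,"dx":0.34,"dy":-0.39,"dz":-0.09,"claw":1},
  {"ax":0,"ay":0,"az":29.7,"dx":0.34,"dy":-0.39,"dz":-0.09,"claw":1},
  {"ax":0,"ay":0,"az":29.7,"dx":0.34,"dy":-0.39,"dz":-0.09,"claw":1},
  {"ax":0,"ay":0,"az":29.7,"dx":0.34,"dy":-0.39,"dz":-0.09,"claw":1},
  {"ax":0,"ay":0,"az":29.7,"dx":0.34,"dy":-0.39,"dz":-0.09,"claw":1},
  {"ax":0,"ay":0,"az":29.7,"dx":0.34,"dy":-0.39,"dz":-0.09,"claw":1},
  {"ax":0,"ay":0,"az":29.7,"dx":0.34,"dy":-0.39,"dz":-0.09,"claw":1},
  {"ax":0,"ay":0,"az":29.7,"dx":0.34,"dy":-0.39,"dz":-0.09,"claw":1},
  {"ax":0,"ay":0,"az":29.7,"dx":0.34,"dy":-0.39,"dz":-0.09,"claw":1},
  {"ax":0,"ay":0,"az":29.7,"dx":0.34,"dy":-0.39,"dz":-0.09,"claw":1},
  {"ax":0,"ay":0,"az":29.7,"dx":0.34,"dy":-0.39,"dz":-0.09,"claw":1},
], newtons=20)

```text
clock: 1.8
eef_pos: [0.5017, 0.2145, 0.1415]
eef_rot: [0.402, -3.116, -0.0]
contact_force: [1.3, 0.0, -0.8]
finger_gap: -0.0003
finger_force: 0.0
```

```bash
python3 - <<'E'
from h import *
s=status.sense();print(s['clock'],s['eef_pos'],s['joint_positions'].round(2))
c=cap('wrist');save(c,'w2')
E
```

```text
1.8 [0.50171249 0.21446615 0.14145301] [ 0.26  0.11  1.82  0.    1.21 -1.57]
```

View pics/w2.png

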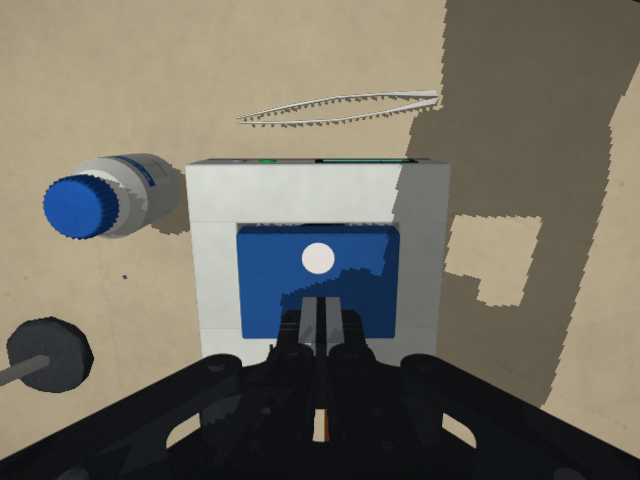

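The tool is square to the cover. The dot is at (318,258), straight ahead of the fingertips at (320,300). Now I'll press in small steps.

Call:
send_rows([
  {"ax":0,"ay":0,"az":0,"dx":0,"dy":-0.001,"dz":-0.03,"claw":1},
  {"ax":0,"ay":0,"az":0,"dx":0,"dy":-0.001,"dz":-0.06,"claw":1},
  {"ax":0,"ay":0,"az":0,"dx":0,"dy":-0.001,"dz":-0.07,"claw":1},
  {"ax":0,"ay":0,"az":0,"dx":0,"dy":-0.001,"dz":-0.073,"claw":1},
  {"ax":0,"ay":0,"az":0,"dx":0,"dy":-0.001,"dz":-0.075,"claw":1},
  {"ax":0,"ay":0,"az":0,"dx":0,"dy":-0.001,"dz":-0.077,"claw":1},
  {"ax":0,"ay":0,"az":0,"dx":0,"dy":-0.001,"dz":-0.079,"claw":1},
  {"ax":0,"ay":0,"az":0,"dx":0,"dy":-0.001,"dz":-0.079,"claw":1},
])

```text
clock: 2.52
eef_pos: [0.5031, 0.2131, 0.0639]
eef_rot: [-0.4, 3.114, 0.001]
contact_force: [-3.3, -0.1, 4.1]
finger_gap: -0.0
finger_force: 2.0
```

Call:
send_rows([
  {"ax":0,"ay":0,"az":0,"dx":0,"dy":0,"dz":-0.001,"claw":1},
  {"ax":0,"ay":0,"az":0,"dx":0,"dy":0,"dz":-0.002,"claw":1},
  {"ax":0,"ay":0,"az":0,"dx":0,"dy":0,"dz":-0.002,"claw":1},
])

```text
clock: 2.77
eef_pos: [0.5031, 0.2131, 0.0633]
eef_rot: [-0.4, 3.115, 0.001]
contact_force: [-8.5, -0.4, 16.0]
finger_gap: -0.0003
finger_force: 8.2
```

Call:
send_rows([
  {"ax":0,"ay":0,"az":0,"dx":0,"dy":0,"dz":0.03,"claw":1},
  {"ax":0,"ay":0,"az":0,"dx":0,"dy":0,"dz":0.07,"claw":1},
  {"ax":0,"ay":0,"az":0,"dx":-0.01,"dy":-0.0025,"dz":0.11,"claw":1},
  {"ax":0,"ay":0,"az":0,"dx":-0.02,"dy":-0.005,"dz":0.13,"claw":1},
  {"ax":0,"ay":0,"az":0,"dx":-0.03,"dy":-0.0075,"dz":0.13,"claw":1},
  {"ax":0,"ay":0,"az":0,"dx":-0.03,"dy":-0.0075,"dz":0.13,"claw":1},
  {"ax":0,"ay":0,"az":0,"dx":-0.03,"dy":-0.0075,"dz":0.13,"claw":1},
  {"ax":0,"ay":0,"az":0,"dx":-0.03,"dy":-0.0075,"dz":0.13,"claw":1},
  {"ax":0,"ay":0,"az":0,"dx":-0.03,"dy":-0.0075,"dz":0.13,"claw":1},
  {"ax":0,"ay":0,"az":0,"dx":-0.03,"dy":-0.0075,"dz":0.13,"claw":1},
  {"ax":0,"ay":0,"az":0,"dx":-0.03,"dy":-0.0075,"dz":0.13,"claw":1},
  {"ax":0,"ay":0,"az":0,"dx":-0.03,"dy":-0.0075,"dz":0.13,"claw":1},
  {"ax":0,"ay":0,"az":0,"dx":-0.03,"dy":-0.0075,"dz":0.13,"claw":1},
  {"ax":0,"ay":0,"az":0,"dx":-0.03,"dy":-0.0075,"dz":0.13,"claw":1},
  {"ax":0,"ay":0,"az":0,"dx":-0.03,"dy":-0.0075,"dz":0.13,"claw":1},
  {"ax":0,"ay":0,"az":0,"dx":-0.03,"dy":-0.0075,"dz":0.13,"claw":1},
  {"ax":0,"ay":0,"az":0,"dx":-0.03,"dy":-0.0075,"dz":0.13,"claw":1},
  {"ax":0,"ay":0,"az":0,"dx":-0.03,"dy":-0.0075,"dz":0.13,"claw":1},
  {"ax":0,"ay":0,"az":0,"dx":-0.03,"dy":-0.0075,"dz":0.13,"claw":1},
  {"ax":0,"ay":0,"az":0,"dx":-0.03,"dy":-0.0075,"dz":0.13,"claw":1},
])

```text
clock: 4.43
eef_pos: [0.4724, 0.205, 0.1903]
eef_rot: [-0.4, 3.116, -0.0]
contact_force: [-0.6, -0.8, -0.1]
finger_gap: 0.0004
finger_force: 0.0
```

```bash
cat > o.py <<'E'
from h import *
import sys
def orange(c):
    hsv=cv2.cvtColor(c['frame'],cv2.COLOR_RGB2HSV)
    m=cv2.inRange(hsv,(5,150,100),(20,255,255))
    n,l,st,ce=cv2.connectedComponentsWithStats(m)
    return [(st[k],ce[k].round(1)) for k in range(1,n) if st[k,4]>20]
s=status.sense();print(s['clock'],s['eef_pos'])
fr=[]
for n in('wrist','side','top'):
    c=cap(n);save(c,n+sys.argv[1]);fr.append(c['frame'])
    for st,ce in orange(c): print(n,st,ce,onplane(c,ce,.0595).round(4))
tile=np.vstack([np.hstack([fr[0][::1,::1],]),])
ws=cv2.resize(fr[0],(400,300)); sd=cv2.resize(fr[1][160:340,200:440],(400,300)); 
im=np.hstack([ws,sd]);cv2.imwrite('pics/t%s.png'%sys.argv[1],im[...,::-1])
E
python3 o.py 3
```

```text
4.4333 [0.4723707  0.20503751 0.19033308]
wrist [293 258  44  33 724] [314.  272.4] [0.5016 0.2067 0.0595]
side [498  42  12   6  33] [502.5  44.2] [1.3476 1.0679 0.0595]
side [610  98  14  10  90] [616.5 102.2] [1.376  0.5978 0.0595]
side [574 189   7   6  25] [577.3 191.4] [1.0244 0.2797 0.0595]
side [369 222  23  14 211] [379.7 229.7] [0.6366 0.2686 0.0595]
side [302 263  19  20 198] [311.2 273.3] [0.5008 0.1952 0.0595]
```

View pics/t3.png

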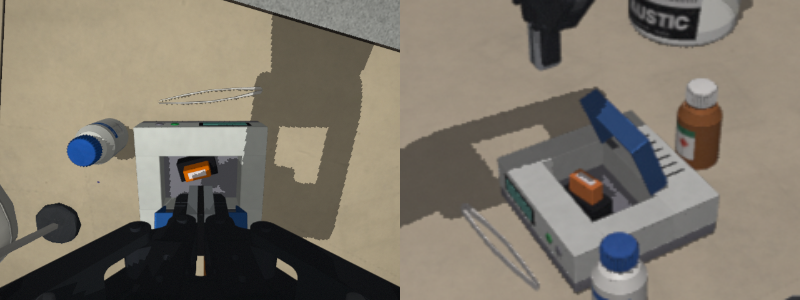

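The wrist view (left half) shows the cover open and the orange cassette around (197,171). The side view (right half) shows it standing proud at (585,187). I'll find the centre of its top.

```bash
python3 - <<'E'
from h import *
c=cap('wrist'); f=c['frame']; hsv=cv2.cvtColor(f,cv2.COLOR_RGB2HSV)
m=cv2.inRange(hsv,(5,150,100),(20,255,255)); m[:, :280]=0;m[:,350:]=0;m[:245]=0;m[300:]=0
cnt=np.vstack(cv2.findContours(m,0,2)[0]); hull=cv2.convexHull(cnt)
fill=cv2.fillConvexPoly(np.zeros_like(m),hull,255)
w=((fill>0)&(hsv[...,1]<110)&(hsv[...,2]>120)).astype(np.uint8)
n,l,st,ce=cv2.connectedComponentsWithStats(w);k=1+st[1:,4].argmax();print('strip',st[k],ce[k])
r=cv2.minAreaRect(np.argwhere(l==k)[:,::-1].astype(np.float32));print(r)
for z in(.061,.059,.058): print(z,onplane(c,ce[k],z).round(4))
P=cloud(c); q=P[l==k]; print('depth strip',np.median(q,0).round(4)); q=P[(m>0)&(P[...,2]>.054)]; print('top pts',len(q),q.mean(0).round(4),q.min(0).round(4),q.max(0).round(4))
print('line',[ (np.array([.5037,.2135])+t*np.array([-.25,.968])).round(4) for t in(-.02,-.01,0)])
cv2.imwrite('pics/w4.png',cv2.resize(f[235:315,270:370],None,fx=6,fy=6,interpolation=0)[...,::-1])
E
```

```text
strip [301 271  29  16 269] [314.92565056 278.26765799]
((314.9705810546875, 278.38238525390625), (9.45888900756836, 28.376667022705078), 75.96376037597656)
0.061 [0.5052 0.2083 0.061 ]
0.059 [0.5059 0.2085 0.059 ]
0.058 [0.5063 0.2086 0.058 ]
depth strip [0.5053 0.2083 0.0611]
top pts 566 [0.5024 0.2071 0.0622] [0.4055 0.1867 0.054 ] [0.5173 0.2235 0.3346]
line [array([0.5087, 0.1941]), array([0.5062, 0.2038]), array([0.5037, 0.2135])]
```

View pics/w4.png

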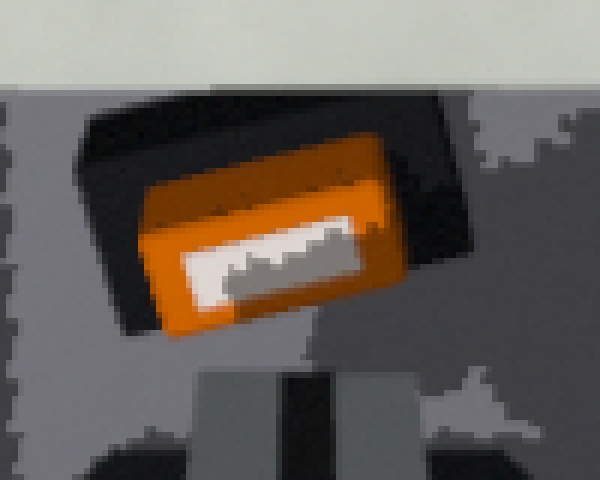

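The crop shows the cassette, turned about 14° in its slot, with the white strip centred at (270,262) in the crop, or (315,278) in the full frame. The ray cast and the depth agree on about (0.5055, 0.208, 0.061). I'll push there, 2 mm forward to clear the cover.

Call:
send_rows([
  {"ax":0,"ay":0,"az":0,"dx":0.016,"dy":0.002,"dz":-0.01,"claw":1},
  {"ax":0,"ay":0,"az":0,"dx":0.031,"dy":0.003,"dz":-0.03,"claw":1},
  {"ax":0,"ay":0,"az":0,"dx":0.031,"dy":0.003,"dz":-0.06,"claw":1},
  {"ax":0,"ay":0,"az":0,"dx":0.031,"dy":0.003,"dz":-0.085,"claw":1},
  {"ax":0,"ay":0,"az":0,"dx":0.031,"dy":0.003,"dz":-0.105,"claw":1},
  {"ax":0,"ay":0,"az":0,"dx":0.031,"dy":0.003,"dz":-0.118,"claw":1},
  {"ax":0,"ay":0,"az":0,"dx":0.031,"dy":0.003,"dz":-0.124,"claw":1},
  {"ax":0,"ay":0,"az":0,"dx":0.031,"dy":0.003,"dz":-0.127,"claw":1},
  {"ax":0,"ay":0,"az":0,"dx":0.031,"dy":0.003,"dz":-0.13,"claw":1},
  {"ax":0,"ay":0,"az":0,"dx":0.031,"dy":0.003,"dz":-0.132,"claw":1},
  {"ax":0,"ay":0,"az":0,"dx":0.031,"dy":0.003,"dz":-0.134,"claw":1},
  {"ax":0,"ay":0,"az":0,"dx":0.031,"dy":0.003,"dz":-0.134,"claw":1},
])

```text
clock: 5.63
eef_pos: [0.5042, 0.2083, 0.0573]
eef_rot: [-0.4, 3.114, 0.0]
contact_force: [-0.4, 1.0, -0.1]
finger_gap: 0.0002
finger_force: 0.4
```

Call:
send_rows([
  {"ax":0,"ay":0,"az":0,"dx":0,"dy":0,"dz":-0.001,"claw":1},
  {"ax":0,"ay":0,"az":0,"dx":0,"dy":0,"dz":-0.002,"claw":1},
  {"ax":0,"ay":0,"az":0,"dx":0,"dy":0,"dz":-0.003,"claw":1},
  {"ax":0,"ay":0,"az":0,"dx":0,"dy":0,"dz":-0.004,"claw":1},
  {"ax":0,"ay":0,"az":0,"dx":0,"dy":0,"dz":-0.005,"claw":1},
])

```text
clock: 6.05
eef_pos: [0.5043, 0.2083, 0.0529]
eef_rot: [-0.4, 3.114, 0.0]
contact_force: [-5.7, -0.6, 20.5]
finger_gap: -0.0001
finger_force: 10.5
```

Call:
send_rows([
  {"ax":0,"ay":0,"az":0,"dx":0,"dy":0,"dz":-0.0007,"claw":1},
  {"ax":0,"ay":0,"az":0,"dx":0,"dy":0,"dz":-0.001,"claw":1},
  {"ax":0,"ay":0,"az":0,"dx":0,"dy":0,"dz":-0.001,"claw":1},
])

```text
clock: 6.3
eef_pos: [0.5043, 0.2083, 0.0528]
eef_rot: [-0.401, 3.115, 0.0]
contact_force: [-6.9, -2.8, 20.1]
finger_gap: 0.0001
finger_force: 10.4
```

The cassette is on its hard stop: tip at z 0.0528 with 20 N. Next I'll go up and then behind the open cover.

Call:
send_rows([
  {"ax":0,"ay":0,"az":0,"dx":0,"dy":0,"dz":0.02,"claw":1},
  {"ax":0,"ay":0,"az":0,"dx":0,"dy":0,"dz":0.06,"claw":1},
  {"ax":0,"ay":0,"az":0,"dx":0,"dy":0,"dz":0.1,"claw":1},
  {"ax":0,"ay":0,"az":0,"dx":0,"dy":0,"dz":0.14,"claw":1},
  {"ax":0,"ay":0,"az":0,"dx":0.01,"dy":0.003,"dz":0.14,"claw":1},
  {"ax":0,"ay":0,"az":0,"dx":0.04,"dy":0.013,"dz":0.14,"claw":1},
  {"ax":0,"ay":0,"az":0,"dx":0.07,"dy":0.023,"dz":0.14,"claw":1},
  {"ax":0,"ay":0,"az":0,"dx":0.08,"dy":0.026,"dz":0.14,"claw":1},
  {"ax":0,"ay":0,"az":0,"dx":0.08,"dy":0.026,"dz":0.14,"claw":1},
])

```text
clock: 7.05
eef_pos: [0.5848, 0.2343, 0.1892]
eef_rot: [0.4, -3.116, 0.0]
contact_force: [0.1, -0.2, 0.4]
finger_gap: 0.0
finger_force: 0.0
```

```bash
python3 - <<'E'
from h import *
s=status.sense();print(s['clock'],s['eef_pos'])
c=cap('side');im=c['frame'][120:340,200:460]
cv2.imwrite('pics/s5.png',cv2.resize(im,None,fx=3,fy=2.7)[...,::-1])
t=cap('top');P=cloud(t)
u=np.array([.968,.252]);o=np.array([.5502,.2255]);d=P[...,:2]-o
sx=d@u; sy=d@np.array([-.252,.968])
f=t['frame'].astype(int); bl=(f[...,2]>f[...,0]+40)&(abs(sx)<.08)&(abs(sy)<.05)&(P[...,2]<.125)
print(bl.sum(),[(round(sx[bl].min(),4),round(sx[bl].max(),4)),P[...,2][bl].min(),P[...,2][bl].max()])
E
```

```text
7.05 [0.58483611 0.2342639  0.189218  ]
131 [(np.float64(-0.0266), np.float64(0.0062)), np.float64(0.07638455580261583), np.float64(0.11753868656736821)]
```

View pics/s5.png

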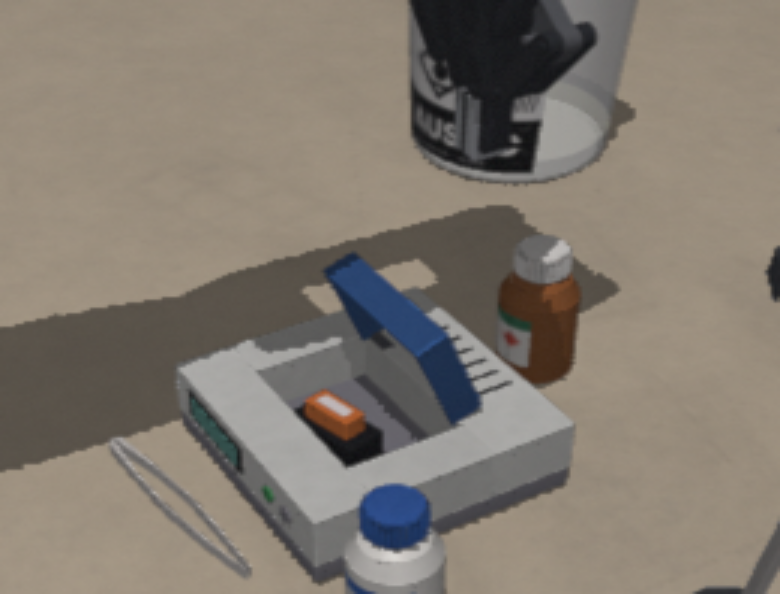

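The side view shows the cassette lower in its slot at (335,412), the cover upright at (400,330), and the gripper high behind it. Now I'll descend behind the cover and approach it.

Call:
send_rows([
  {"ax":0,"ay":0,"az":0,"dx":0,"dy":0,"dz":-0.025,"claw":1},
  {"ax":0,"ay":0,"az":0,"dx":0,"dy":0,"dz":-0.055,"claw":1},
  {"ax":0,"ay":0,"az":0,"dx":0,"dy":0,"dz":-0.075,"claw":1},
  {"ax":0,"ay":0,"az":0,"dx":0,"dy":0,"dz":-0.083,"claw":1},
  {"ax":0,"ay":0,"az":0,"dx":-0.008,"dy":-0.002,"dz":-0.083,"claw":1},
  {"ax":0,"ay":0,"az":0,"dx":-0.016,"dy":-0.004,"dz":-0.083,"claw":1},
  {"ax":0,"ay":0,"az":0,"dx":-0.022,"dy":-0.006,"dz":-0.083,"claw":1},
  {"ax":0,"ay":0,"az":0,"dx":-0.026,"dy":-0.007,"dz":-0.083,"claw":1},
  {"ax":0,"ay":0,"az":0,"dx":-0.029,"dy":-0.0075,"dz":-0.083,"claw":1},
  {"ax":0,"ay":0,"az":0,"dx":-0.029,"dy":-0.0075,"dz":-0.083,"claw":1},
])

```text
clock: 7.98
eef_pos: [0.5544, 0.2266, 0.1087]
eef_rot: [-0.4, 3.114, 0.0]
contact_force: [-0.3, 1.1, -0.8]
finger_gap: 0.0001
finger_force: 0.0
```

Call:
send_rows([
  {"ax":0,"ay":0,"az":0,"dx":-0.003,"dy":-0.0008,"dz":-0.0005,"claw":1},
  {"ax":0,"ay":0,"az":0,"dx":-0.006,"dy":-0.0016,"dz":-0.001,"claw":1},
  {"ax":0,"ay":0,"az":0,"dx":-0.0085,"dy":-0.0022,"dz":-0.0015,"claw":1},
  {"ax":0,"ay":0,"az":0,"dx":-0.0113,"dy":-0.0029,"dz":-0.002,"claw":1},
  {"ax":0,"ay":0,"az":0,"dx":-0.014,"dy":-0.0036,"dz":-0.003,"claw":1},
  {"ax":0,"ay":0,"az":0,"dx":-0.0166,"dy":-0.0043,"dz":-0.004,"claw":1},
  {"ax":0,"ay":0,"az":0,"dx":-0.019,"dy":-0.005,"dz":-0.0052,"claw":1},
  {"ax":0,"ay":0,"az":0,"dx":-0.0214,"dy":-0.0056,"dz":-0.0065,"claw":1},
  {"ax":0,"ay":0,"az":0,"dx":-0.0214,"dy":-0.0056,"dz":-0.0065,"claw":1},
])

```text
clock: 8.73
eef_pos: [0.532, 0.2207, 0.1001]
eef_rot: [0.4, -3.114, 0.0]
contact_force: [0.1, 0.1, 1.9]
finger_gap: -0.0001
finger_force: 0.8
```

```bash
python3 - <<'E'
from h import *
s=status.sense();print(s['clock'],s['eef_pos'],s['contact_force'])
c=cap('side');im=c['frame'][160:340,220:420]
cv2.imwrite('pics/s6.png',cv2.resize(im,None,fx=3,fy=3)[...,::-1])
E
```

```text
8.7333 [0.53201477 0.22070848 0.1001484 ] [0.09439643 0.05102947 1.88244171]
```

View pics/s6.png

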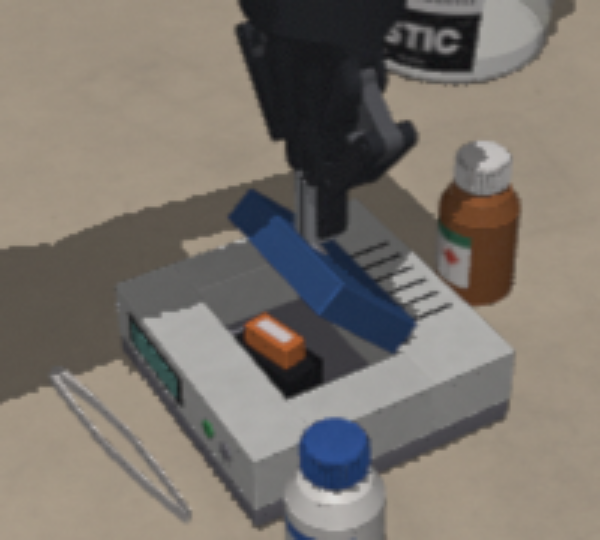

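The fold is going well: in the crop the tip presses the cover's outer face near (325,245) and the cassette stays put at (275,340). I'll continue.

Call:
send_rows([
  {"ax":0,"ay":0,"az":0,"dx":-0.0024,"dy":-0.0006,"dz":-0.0015,"claw":1},
  {"ax":0,"ay":0,"az":0,"dx":-0.0047,"dy":-0.0012,"dz":-0.003,"claw":1},
  {"ax":0,"ay":0,"az":0,"dx":-0.007,"dy":-0.0018,"dz":-0.0045,"claw":1},
  {"ax":0,"ay":0,"az":0,"dx":-0.0092,"dy":-0.0024,"dz":-0.006,"claw":1},
  {"ax":0,"ay":0,"az":0,"dx":-0.0112,"dy":-0.0029,"dz":-0.008,"claw":1},
  {"ax":0,"ay":0,"az":0,"dx":-0.0132,"dy":-0.0034,"dz":-0.01,"claw":1},
  {"ax":0,"ay":0,"az":0,"dx":-0.015,"dy":-0.0039,"dz":-0.012,"claw":1},
  {"ax":0,"ay":0,"az":0,"dx":-0.0168,"dy":-0.0044,"dz":-0.014,"claw":1},
  {"ax":0,"ay":0,"az":0,"dx":-0.0185,"dy":-0.0048,"dz":-0.0162,"claw":1},
  {"ax":0,"ay":0,"az":0,"dx":-0.0201,"dy":-0.0052,"dz":-0.0185,"claw":1},
  {"ax":0,"ay":0,"az":0,"dx":-0.0215,"dy":-0.0056,"dz":-0.021,"claw":1},
  {"ax":0,"ay":0,"az":0,"dx":-0.0228,"dy":-0.0059,"dz":-0.0235,"claw":1},
  {"ax":0,"ay":0,"az":0,"dx":-0.024,"dy":-0.0062,"dz":-0.026,"claw":1},
  {"ax":0,"ay":0,"az":0,"dx":-0.0252,"dy":-0.0065,"dz":-0.0285,"claw":1},
  {"ax":0,"ay":0,"az":0,"dx":-0.0262,"dy":-0.0068,"dz":-0.031,"claw":1},
  {"ax":0,"ay":0,"az":0,"dx":-0.027,"dy":-0.007,"dz":-0.0335,"claw":1},
  {"ax":0,"ay":0,"az":0,"dx":-0.027,"dy":-0.007,"dz":-0.0335,"claw":1},
])

```text
clock: 10.2
eef_pos: [0.5053, 0.2138, 0.0665]
eef_rot: [0.4, -3.115, 0.0]
contact_force: [-1.4, -1.4, 3.0]
finger_gap: 0.0
finger_force: 1.3
```

Call:
send_rows([
  {"ax":0,"ay":0,"az":0,"dx":0,"dy":0,"dz":-0.001,"claw":1},
  {"ax":0,"ay":0,"az":0,"dx":0,"dy":0,"dz":-0.002,"claw":1},
  {"ax":0,"ay":0,"az":0,"dx":0,"dy":0,"dz":-0.003,"claw":1},
  {"ax":0,"ay":0,"az":0,"dx":0,"dy":0,"dz":-0.004,"claw":1},
  {"ax":0,"ay":0,"az":0,"dx":0,"dy":0,"dz":-0.005,"claw":1},
  {"ax":0,"ay":0,"az":0,"dx":0,"dy":0,"dz":-0.005,"claw":1},
])

```text
clock: 10.7
eef_pos: [0.5056, 0.214, 0.0636]
eef_rot: [0.401, -3.115, 0.0]
contact_force: [-8.9, -3.5, 14.4]
finger_gap: 0.0002
finger_force: 7.7
```

Call:
send_rows([
  {"ax":0,"ay":0,"az":0,"dx":0,"dy":0,"dz":0.01,"claw":1},
  {"ax":0,"ay":0,"az":0,"dx":0,"dy":0,"dz":0.04,"claw":1},
  {"ax":0,"ay":0,"az":0,"dx":0,"dy":0,"dz":0.08,"claw":1},
  {"ax":0,"ay":0,"az":0,"dx":0,"dy":0,"dz":0.12,"claw":1},
  {"ax":0,"ay":0,"az":0,"dx":0,"dy":0,"dz":0.15,"claw":1},
  {"ax":0,"ay":0,"az":0,"dx":0,"dy":0,"dz":0.15,"claw":1},
  {"ax":0,"ay":0,"az":0,"dx":0,"dy":0,"dz":0.15,"claw":1},
  {"ax":0,"ay":0,"az":0,"dx":0,"dy":0,"dz":0.15,"claw":1},
  {"ax":0,"ay":0,"az":0,"dx":0,"dy":0,"dz":0.15,"claw":1},
  {"ax":0,"ay":0,"az":0,"dx":0,"dy":0,"dz":0.15,"claw":1},
  {"ax":0,"ay":0,"az":0,"dx":0,"dy":0,"dz":0.15,"claw":1},
  {"ax":0,"ay":0,"az":0,"dx":0,"dy":0,"dz":0.15,"claw":1},
])

```text
clock: 11.7
eef_pos: [0.5055, 0.2138, 0.2111]
eef_rot: [0.4, -3.114, 0.0]
contact_force: [0.1, 1.0, 0.1]
finger_gap: 0.0001
finger_force: 0.0
```

```bash
python3 - <<'E'
from h import *
s=status.sense();print(s['clock'],s['eef_pos'],s['contact_force'])
c=cap('side');im=c['frame'][160:360,220:420]
cv2.imwrite('pics/s7.png',cv2.resize(im,None,fx=3,fy=3)[...,::-1])
E
```

```text
11.7 [0.50545984 0.213789   0.21112324] [0.09772646 0.99594369 0.09294192]
```

View pics/s7.png

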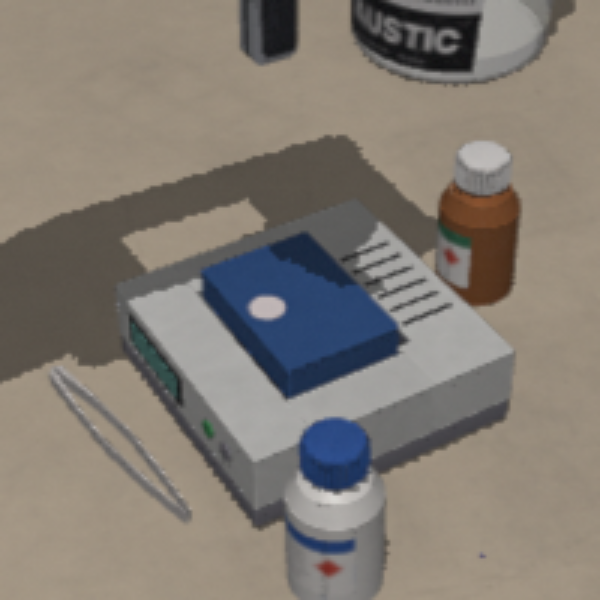

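The cover is shut and latched almost 1 s after release, with its dot at (267,308). The bottles and forceps have not moved, so I'm handing in.

```bash
python3 -c "
from rig import arm
print(arm.finish_job())"
```

```text
the job is handed in; nothing more can be done
None
```

The job is handed in: the cover was pressed open, the cassette pushed down to its hard stop, and the cover pressed shut and still latched about 1 s after release, in 11.7 s with the bottles and forceps untouched.

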